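# Clear the counter scale, zero it and fold it up

### The job

Zero the counter scale and fold it up again. It has been used as a parking place: first move every brownie that lies on it, on the weighing pan and on the folded display, onto the wooden board, lying flat. Then swing the display up until it snaps open, press the recessed zero button right down with the white marker, not the fingers, put the marker back upright in its holder and fold the display down again; do not shift the price card or the roll of tape that stand nearby.

Things in the scene. Friction and masses are not known exactly. Their poses are not given: they have to be found in the camera images.
- scale: counter scale, white, heavy and fixed, 245 x 184 mm; origin on the counter under it; its x axis points from the console (on the robot's side) to the rectangular steel weighing pan behind, z up. The console top is 45 mm above the counter, the pan top 50 mm. Along the scale's x the console runs from -116 to -12 mm and the pan (184 mm wide, with a lip 5 mm high and 3 mm thick round it) from 9 to 127 mm
- pan_centre (a point): centre of the pan's top face, 50 mm above the counter
- display (a joint): angle of the grey fold-up display: 0 = folded flat over the console (its upper face then 58 mm above the counter), 1.85 rad = open, leaning back a little past upright. Over-centre spring: it snaps shut by itself below about 1.0 rad and snaps open by itself from about 1.25 rad on. Lifting or lowering it at the pull takes about 2 N; it is folded again by swinging it back the same way, past the snap. The panel is 160 mm wide, 10 mm thick and reaches 100 mm from the hinge
- display_hinge (a point): middle of the display's hinge axis; the axis runs along the scale's y, 53 mm above the counter
- display_pull (a point): centre of the black barrel-shaped pull in the middle of the display's free edge, on a 16 mm wide tongue: a barrel 18 mm in diameter and 26 mm long with its axis along the scale's y, 130 mm from the hinge; it overhangs the front of the console with free space to both sides and beneath, can be pinched across its two end faces and turned about them. 30 mm lie between it and the panel's edge
- zero_mouth (a point): centre of the mouth of the zero button's recess, in the console's top face 45 mm above the counter, hidden under the folded display: a round hole of 26 mm diameter with a 3 mm chamfer; the button's face lies 8 mm below this point; the display's hinge is 66 mm behind it
- zero_key (a joint): travel of the zero button: 0 = up, 0.005 m = right down; 22 mm wide, sprung, about 4 N at the bottom
- board: wooden board, fixed, 124 mm along its x, 255 mm along its y, 15 mm thick, with a batten 6 mm wide and 6 mm high along each of its two long edges (112 mm between them); origin under its centre on the counter. The clear display case (115 mm high) stands behind its right part from world x = 0.51 m on, and to its left, from y = 0.28 m on, a tall glass screen stands at x = 0.47 m
- board_top (a point): centre of the board's top face, 15 mm above the counter
- slab_0_mid (a point): centre of a brownie, 59 mm along its x, 76 mm along its y, 36 mm high, z up; starts on the pan; may be absent
- slab_1_mid (a point): centre of a brownie of the same size; starts on the pan; may be absent
- slab_2_mid (a point): centre of a brownie of the same size; starts on the folded display
- marker_tip (a point): centre of the lower end face (black cap) of the marker, a white rod 15 mm in diameter and 134 mm long, 20 g, that stands in the holder; the marker's own y axis runs along it from this end to the other
- marker_top (a point): centre of the upper end face of the marker
- holder: dark wooden marker holder, fixed, 48 x 48 mm, 68 mm high, between the board and the scale
- holder_mouth (a point): centre of the mouth of the holder's hole, 68 mm above the counter: 20 mm in diameter, 52 mm deep, with a 4 mm chamfer. Sitting home, the marker's lower end is 16 mm above the counter
- price_card_2: bystander: small price card on a foot, 70 mm high, behind the board beside the clear display case
- tape: bystander: roll of tape, 76 mm wide, 18 mm high, beyond the board
- slab_3_mid (a point): centre of a brownie of the same size; starts on the folded display; may be absent

How it is judged (in metres and radians):
On the way, in this order (a step that is already met when the one before it is completed fails the run):
1. every brownie is off the scale while its display is still folded (value of joint display below 0.2 rad and contact force between each of slab_0, slab_1, slab_2, slab_3 and scale below 0.02 N and horizontal distance between each of slab_0_mid, slab_1_mid, slab_2_mid, slab_3_mid and scale above 0.13 m), for 0.2 s.
2. the display has snapped open (value of joint display above 1.75 rad), for 0.2 s.
3. the zero button is pressed right down with the marker, the pan being empty (value of joint zero_key above 0.004 m and contact force between marker and zero_key above 1 N and value of joint display above 1.7 rad and horizontal distance between each of slab_0_mid, slab_1_mid, slab_2_mid, slab_3_mid and pan_centre above 0.13 m), for 0.1 s.
At the end, for the whole second after the job is handed in: every brownie flat (0.15 rad) on the board, centre over it, at rest; display folded (under 0.08 rad), zero button up; marker in its holder (lower end within 10 mm of the hole's axis, under 26 mm above the counter, leaning under 0.2 rad) (x of slab_0_mid in the frame of board between -0.06 and 0.06 m and y of slab_0_mid in the frame of board between -0.1275 and 0.1275 m and height (world z) of slab_0_mid between 0.025 and 0.041 m and angle between each of slab_0_mid, slab_1_mid, slab_2_mid, slab_3_mid's own z axis and vertical below 0.15 rad and linear speed of each of slab_0, slab_1, slab_2, slab_3, marker below 0.02 m/s and x of slab_1_mid in the frame of board between -0.06 and 0.06 m and y of slab_1_mid in the frame of board between -0.1275 and 0.1275 m and height (world z) of slab_1_mid between 0.025 and 0.041 m and x of slab_2_mid in the frame of board between -0.06 and 0.06 m and y of slab_2_mid in the frame of board between -0.1275 and 0.1275 m and height (world z) of slab_2_mid between 0.025 and 0.041 m and x of slab_3_mid in the frame of board between -0.06 and 0.06 m and y of slab_3_mid in the frame of board between -0.1275 and 0.1275 m and height (world z) of slab_3_mid between 0.025 and 0.041 m and value of joint display below 0.08 rad and value of joint zero_key below 0.002 m and horizontal distance between marker_tip and holder_mouth below 0.01 m and height (world z) of marker_tip below 0.026 m and angle between marker_tip's own y axis and vertical below 0.2 rad); the robot touches nothing.
It fails at once if the zero button is pressed with the fingers (contact force between the fingers and zero_key above 0.5 N).
It fails at once if the price card or the roll of tape is pushed more than 40 mm from its place (distance of any of price_card_2, tape from where it was at the start of the episode above 0.04 m).
Of slab_0, slab_1, slab_3 only 1 to 2 are there at a start; the rules pass over those that are not, and their reading is None.
At some moment in a run one of slab_0, slab_1 may be knocked a few centimetres aside while the robot is not near it.
It also fails if it takes over 200 s, if anything falls off the work surface, if the arm or the gripper's body presses on something with over 40 N, if the wrist force passes 120 N, or if a joint passes its speed limit or range.

### The arm

A 6-joint arm with a two-finger parallel gripper is mounted at the origin on a cart in front of the work surface, level with it; the furniture and walls round the work are solid. World frame = base frame: x ahead of the robot, y to its left, z up, the work surface at z = 0. Lengths are in m, angles in degrees, forces in N, time in s.
With the tool pointing down it reaches from about 0.35 to 0.975 m from the base axis. Payload 17.4 kg.
Tool frame: the origin (TCP) lies midway between the tips of the shut fingers; the grasp point (between the pads) lies 19 mm behind it; z points along the fingers, y is the line along which they close (so a half turn about z gives the same grasp; the last joint's range is limited). The gripper opens to 85 mm and grips with 20 to 120 N. Pads are 22 mm wide; open, the fingers measure 114 mm over their backs; the gripper's body (76 mm by 85 mm) begins 54 mm behind the grasp point. The pads swing forward as they close: fully open they stand 13 mm farther back than shut.
Start: joints at [-66.967, 6.646, 82.598, -0, 90.757, -2.166], TCP at [0.287, -0.611, 0.231] pointing down, gripper open.
Joint ranges: [-162.19, 162.19], [-47.58, 125.68], [4.15, 143.07], [-65.23, 245.23], [0.69, 171.88], [-170.13, 170.13]. Speed limits (degrees/s): [108.29, 108.29, 127.2, 180, 180, 180].

### API

Orientations are given as a 3x3 rotation matrix whose columns are the frame's x, y, z axes.
In Python, from plant import arm gives the robot as it stands. Calls block until the motion is done:
- arm.movep(position, orientation): joint-space move of the TCP to a pose.
- arm.move_l(position, v=0.15, ori=None, force_limit=None): straight line of the TCP; ori=None keeps the orientation; v is the mean speed in m/s. With force_limit (N) it stops when the force on the tool has changed by that much, and returns True; else False.
- arm.goto_joints(angles): joint-space move.
- arm.move_gripper(opening, grasp_force=None): opening from 0.0 (shut) to 1.0 (fully open); grasp_force is the grip in N (None keeps the last); returns when the fingers have stopped.
- arm.hold(seconds).
- arm.solve_ik(position, orientation): joint angles nearest the present ones, or None.
- arm.get_image(name): name is "scene" or "side" or "wrist"; returns a dict with "pixels" (400x640x3 uint8, red, green, blue), "fx", "fy", "cx", "cy" (pixels), "R" (3x3) and "t" (3): a world point X has camera coordinates R X + t; the wrist camera has in their place "mount" (4x4, takes a point from camera to tool coordinates, whose origin is the TCP and whose axes are the flange's). Camera axes: x right, y down, z forward; pixel columns grow to the right and rows downward; lengths in m; the calibration is good to about 2 mm. A picture is of the moment at which its call begins: read the wrist's pose just before it. There is no depth.
A pose or a line that the arm cannot do raises arm.IKError and nothing moves.
- arm.finish_job(): hands the job in; it is judged then, once.
Readings, each from a call of its own:
- arm.current_clock(): time.
- arm.current_joint_pos(): joint angles.
- arm.current_joint_velocities(): joint speeds.
- arm.current_tau(): joint torques, N m.
- arm.current_position(): TCP position.
- arm.current_tcp_rot(): TCP orientation.
- arm.current_wrist_force(): force on the tool from outside, world axes, zero at the start.
- arm.current_ft_torque(): the same for the moment, N m.
- arm.current_gripper_width(): opening from 0.0 (shut) to 1.0 (fully open).
- arm.current_grip_force(): force on a finger pad.
Only numpy, scipy, OpenCV 4.12 (cv2) and the standard library are available. Lean on these libraries where they do the work, as an engineer would, in place of code of your own. Each camera call takes 0.05 s, during which the arm holds its last target. There are 200 camera calls.

## Working session

There is one attempt and no reset: what is moved stays moved. The work goes in short steps, each a Python script; the robot and the scene stay as the last script left them, time stands still between calls to the robot, and variables do not carry over. Pictures are saved under pics/ and viewed, at most 14 in all, crops included, and the job is handed in when it is done.

```bash
ls; mkdir -p pics; cat > h.py <<'E'
import numpy as np, cv2
from plant import arm
def snap(n,f):
    p=np.array(arm.current_position());R=np.array(arm.current_tcp_rot())
    im=arm.get_image(n); cv2.imwrite(f'pics/{f}.png',im['pixels'][:,:,::-1])
    if n=='wrist':
        M=np.array(im['mount']);Rw=R@M[:3,:3];c=R@M[:3,3]+p
    else:
        Rw=np.array(im['R']).T;c=-Rw@np.array(im['t'])
    np.savez(f'pics/{f}.npz',R=Rw,c=c,K=[im['fx'],im['fy'],im['cx'],im['cy']])
def ray(f,uv):
    d=np.load(f'pics/{f}.npz');fx,fy,cx,cy=d['K']
    r=d['R']@np.array([(uv[0]-cx)/fx,(uv[1]-cy)/fy,1]);return d['c'],r/np.linalg.norm(r)
def plane(f,uv,z):
    c,r=ray(f,uv);return c+r*(z-c[2])/r[2]
def tri(obs):
    A=np.zeros((3,3));b=np.zeros(3)
    for f,uv in obs:
        c,r=ray(f,uv);P=np.eye(3)-np.outer(r,r);A+=P;b+=P@c
    X=np.linalg.solve(A,b)
    return X,[np.linalg.norm((np.eye(3)-np.outer(ray(f,u)[1],ray(f,u)[1]))@(X-ray(f,u)[0])) for f,u in obs]
def proj(f,X):
    d=np.load(f'pics/{f}.npz');fx,fy,cx,cy=d['K'];q=d['R'].T@(np.array(X)-d['c']);return q[0]/q[2]*fx+cx,q[1]/q[2]*fy+cy
def down(a):  # tool down, tool y (closing) at angle a (deg) from world x
    a=np.radians(a);y=np.array([np.cos(a),np.sin(a),0]);z=np.array([0,0,-1.]);return np.c_[np.cross(y,z),y,z]
E
python3 - <<'E'
from h import *
snap('scene','s0');snap('side','d0');snap('wrist','w0')
a=cv2.imread('pics/s0.png');b=cv2.imread('pics/d0.png')
for f in('s0','d0'):
  d=np.load(f'pics/{f}.npz');print(d['c'],d['R'][:,2],d['K'])
print(arm.current_tcp_rot(),arm.get_image('wrist')['mount'],arm.current_clock())
E
```

```text
pics
[-0.0920609   0.6162241   1.07567435] [ 0.47931637 -0.49714737 -0.72325674] [398.21489263 398.21489263 317.96383394 199.36426888]
[ 0.55608332 -0.86581043  0.78835555] [-0.00507446  0.76915292 -0.63904463] [431.47662825 431.47662825 309.55624861 194.26710778]
[[ 9.04848270e-01  4.25734025e-01 -3.84684775e-04]
 [ 4.25734198e-01 -9.04847847e-01  8.75584819e-04]
 [ 2.46850583e-05 -9.56044873e-04 -9.99999543e-01]] [[ 7.03507599e-04 -9.52537896e-01 -3.04419220e-01  7.82862172e-02]
 [ 9.99999325e-01  3.88743993e-04  1.09458838e-03  4.06233364e-04]
 [-9.24295767e-04 -3.04419784e-01  9.52537527e-01 -1.42067742e-01]
 [ 0.00000000e+00  0.00000000e+00  0.00000000e+00  1.00000000e+00]] 0.2
```

View pics/s0.png

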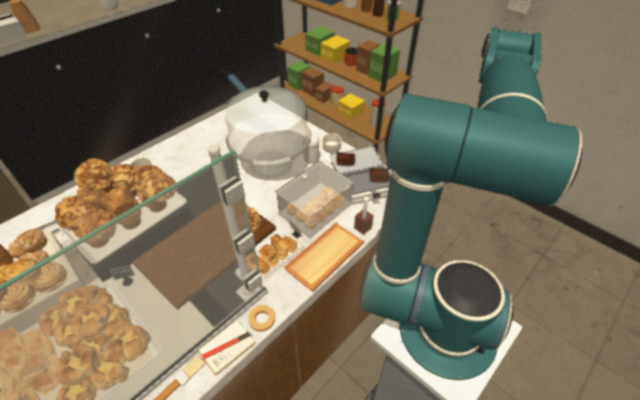

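View pics/d0.png

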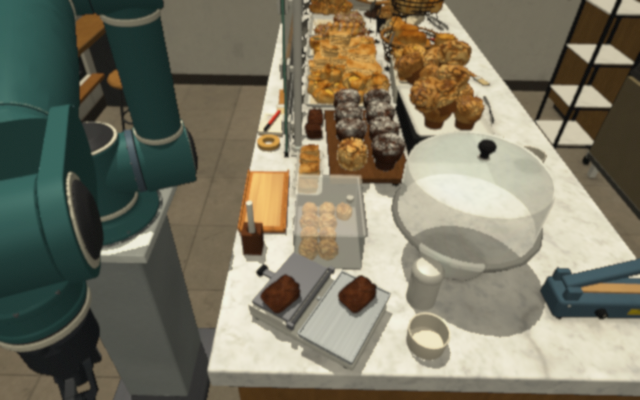

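The side view shows one brownie on the display (280,294) and one on the pan (357,294). The pull is at (262,271), the holder at (252,240), the board around (265,202) and the tape at (268,143). Next I'll get rough positions, then look closer with the wrist camera.

```bash
python3 - <<'E'
from h import *
for n,uv,z in [('disp brownie',(280,290),.09),('pan brownie',(357,290),.086),('pull',(262,271),.053),('holder top',(252,228),.068),('pen top',(250,203),.15),('b0',(249,171),.015),('b1',(289,173),.015),('b2',(283,233),.015),('b3',(240,228),.015),('pan corner far',(345,272),.055),('pan r',(390,290),.055),('pan near',(347,361),.055),('pan l',(300,331),.055),('tape',(268,143),.018)]:
  print(n,plane('d0',uv,z).round(3))
E
```

```text
disp brownie [ 0.497 -0.326  0.09 ]
pan brownie [ 0.651 -0.319  0.086]
pull [ 0.451 -0.247  0.053]
holder top [ 0.416 -0.129  0.068]
pen top [ 0.417 -0.133  0.15 ]
b0 [0.367 0.168 0.015]
b1 [0.487 0.162 0.015]
b2 [ 0.486 -0.09   0.015]
b3 [ 0.375 -0.076  0.015]
pan corner far [ 0.632 -0.247  0.055]
pan r [ 0.725 -0.293  0.055]
pan near [ 0.627 -0.455  0.055]
pan l [ 0.539 -0.395  0.055]
tape [0.41  0.318 0.018]
```

```bash
python3 - <<'E'
from h import *
def near(p,a):
  best=None
  for k in (0,180,-180):
    q=arm.solve_ik(p,down(a+k))
    if q is not None and (best is None or abs(q[5])<abs(best[1][5])): best=(a+k,q)
  return best
for i,(p,a) in enumerate([((.50,-.30,.36),63),((.58,-.36,.36),63)]):
  b=near(p,a);print(b)
  arm.movep(p,down(b[0]));snap('wrist',f'w{i+1}')
print(arm.current_clock())
cv2.imwrite('pics/j1.png',np.hstack([cv2.resize(cv2.imread(f'pics/w{k}.png'),None,fx=1,fy=1)[:, :] for k in (1,)]))
E
```

```text
(243, array([-3.34702229e+01, -5.08288253e+00,  8.26361355e+01, -2.54444375e-14,
        1.02446747e+02,  8.35297771e+01]))
(243, array([-3.39682210e+01,  7.38371959e+00,  6.99852618e+01, -2.54444375e-14,
        1.02631019e+02,  8.30317790e+01]))
2.2583
```

View pics/w1.png

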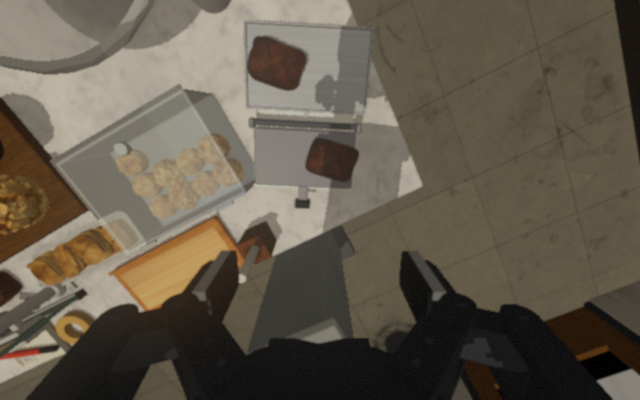

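View pics/w2.png

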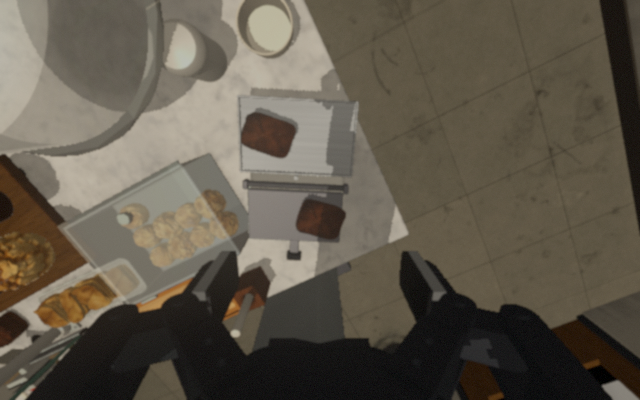

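Both views show the pan at the top, the display below it, two brownies (w1: 277,62 and 332,159; w2: 269,134 and 321,218) and the black pull (303,203 / 293,255).

```bash
cat >> h.py <<'E'
def blobs(f,lo,hi,roi,amin=60,hsv=True):
    im=cv2.imread(f'pics/{f}.png');
    if hsv: im=cv2.cvtColor(im,cv2.COLOR_BGR2HSV)
    m=cv2.inRange(im,np.array(lo),np.array(hi));k=np.zeros_like(m);x0,y0,x1,y1=roi;k[y0:y1,x0:x1]=m[y0:y1,x0:x1]
    k=cv2.morphologyEx(k,cv2.MORPH_OPEN,np.ones((3,3)))
    cs,_=cv2.findContours(k,cv2.RETR_EXTERNAL,cv2.CHAIN_APPROX_NONE)
    return [cv2.minAreaRect(c) for c in sorted(cs,key=cv2.contourArea,reverse=True) if cv2.contourArea(c)>amin]
E
python3 - <<'E'
from h import *
B=((0,90,20),(14,255,130))
r={}
for f,roi in(('w1',(240,15,380,195)),('w2',(235,95,362,245)),('d0',(250,255,400,330))):
  r[f]=blobs(f,*B,roi);
  r[f].sort(key=lambda t:t[0][0])
  for t in r[f]:print(f,np.round(t[0],1),np.round(t[1],1),round(t[2],1))
for i in range(2):
  print('tri',tri([('w1',r['w1'][i][0]),('w2',r['w2'][i][0])]))
  z=.09 if i else .082
  for f in('w1','w2'):
    q=r[f][i];bx=cv2.boxPoints(q);P=np.array([plane(f,u,z)[:2] for u in bx]);e=[(np.linalg.norm(P[k]-P[k-1]).round(3),np.degrees(np.arctan2(*(P[k]-P[k-1])[::-1])).round(1)) for k in range(4)];print(f,P.mean(0).round(4),e)
D=((0,0,0),(180,140,45))
for f,roi in(('w1',(290,190,318,215)),('w2',(282,244,306,266)),('d0',(250,258,275,280))):
  r[f]=blobs(f,*D,roi,20);print(f,r[f])
print(tri([(f,r[f][0][0]) for f in('w1','w2')]),tri([(f,r[f][0][0]) for f in('w1','w2','d0')]))
im=[cv2.imread('pics/w1.png')[10:260,225:400],cv2.imread('pics/w2.png')[80:330,215:390]]
cv2.imwrite('pics/z1.png',cv2.resize(np.hstack(im),None,fx=2.28,fy=2.28,interpolation=cv2.INTER_CUBIC))
E
```

```text
w1 [276.4  63.3] [53.7 40.9] 21.8
w1 [331.3 159.4] [45.7 34.1] 15.9
w2 [267.5 134.4] [48.4 34.1] 19.3
w2 [320. 219.] [43.2 32. ] 14.0
d0 [281.  293.5] [27.  36.8] 49.4
d0 [357.8 293.3] [26.9 34.6] 45.0
tri (array([ 0.65393467, -0.31150152,  0.06567641]), [np.float64(0.0002335072376473808), np.float64(0.00023350723764740424)])
w1 [ 0.6501 -0.3124] [(np.float64(0.073), np.float64(42.4)), (np.float64(0.052), np.float64(-54.3)), (np.float64(0.07), np.float64(-136.8)), (np.float64(0.053), np.float64(128.6))]
w2 [ 0.6534 -0.3144] [(np.float64(0.071), np.float64(43.4)), (np.float64(0.05), np.float64(-50.9)), (np.float64(0.068), np.float64(-135.9)), (np.float64(0.05), np.float64(131.9))]
tri (array([ 0.49666916, -0.32112833,  0.07310179]), [np.float64(3.402726673239001e-05), np.float64(3.402726673240416e-05)])
w1 [ 0.4991 -0.3216] [(np.float64(0.069), np.float64(46.8)), (np.float64(0.05), np.float64(-43.5)), (np.float64(0.067), np.float64(-132.6)), (np.float64(0.051), np.float64(139.3))]
w2 [ 0.5022 -0.324 ] [(np.float64(0.07), np.float64(47.7)), (np.float64(0.054), np.float64(-41.3)), (np.float64(0.067), np.float64(-131.8)), (np.float64(0.055), np.float64(141.3))]
w1 []
w2 []
d0 [((260.9117431640625, 270.14703369140625), (4.115965843200684, 8.574929237365723), 30.963756561279297)]Traceback (most recent call last):
  File "<stdin>", line 16, in <module>
IndexError: list index out of range
```

```bash
cat >> h.py <<'E'
def best(p,a):
    b=[(abs(q[5]),R) for R in (down(a),down(a+180)) if (q:=arm.solve_ik(p,R)) is not None]
    return min(b,key=lambda t:t[0])[1]
def pick(x,y,a,z,up=.25):
    R=best((x,y,z),a);arm.move_gripper(1.0)
    arm.movep((x,y,up),R);arm.move_l((x,y,z+.03),v=.25)
    hit=arm.move_l((x,y,z),v=.06,force_limit=8)
    arm.move_gripper(0,grasp_force=30)
    print('pick',hit,arm.current_position(),arm.current_gripper_width(),arm.current_grip_force())
    arm.move_l((x,y,up),v=.25);print('held',arm.current_gripper_width(),arm.current_grip_force())
def place(x,y,a,z,up=.25):
    arm.movep((x,y,up),best((x,y,z),a));arm.move_l((x,y,z+.03),v=.25)
    hit=arm.move_l((x,y,z),v=.04,force_limit=5);print('place',hit,arm.current_position())
    arm.move_gripper(min(1,arm.current_gripper_width()+.2));arm.move_l((x,y,up),v=.25)
E
python3 - <<'E'
from h import *
pick(.500,-.323,-43,.066)
place(.430,.10,90,.022)
arm.movep((.40,-.02,.36),best((.40,-.02,.36),90));snap('wrist','w3')
p=(.58,-.36,.36);arm.movep(p,down(243));snap('wrist','w4');print(arm.current_clock())
im=[cv2.imread('pics/w3.png'),cv2.imread('pics/w4.png')]
cv2.imwrite('pics/z2.png',cv2.resize(np.vstack([i[:320] for i in im]),None,fx=.93,fy=.93))
c=[cv2.imread('pics/w4.png')[80:280,215:375]]
cv2.imwrite('pics/z1.png',cv2.resize(c[0],None,fx=3,fy=3,interpolation=cv2.INTER_CUBIC))
E
```

```text
pick False [ 0.50027339 -0.32320004  0.06675022] 0.6501325705334106 31.686875668310677
held 0.6507485594057233 31.578924907298642
place True [0.42972437 0.09991165 0.02370296]
14.9083
```

View pics/z2.png

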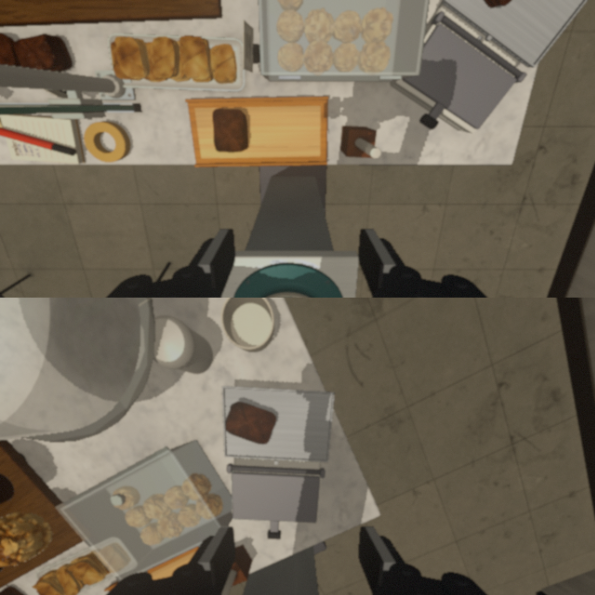

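View pics/z1.png

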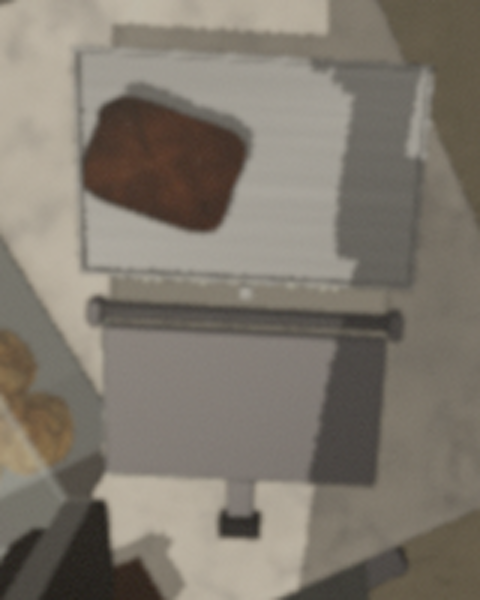

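The first brownie lies flat on the board and the pan brownie hasn't moved. I'll move that one next.

```bash
python3 - <<'E'
from h import *
for n,uv,z in [('pull',(294.7,254.7),.053),('h0',(247,183.3),.053),('h1',(346.7,187.7),.053),('TL',(241,96.7),.055),('TR',(359,102),.055),('BL',(243.3,170.3),.055),('BR',(352.7,175.3),.055),('p0',(250.7,237.3),.058),('p1',(340,241.7),.058)]:print(n,plane('w4',uv,z).round(4))
pick(.652,-.3135,-49,.058)
place(.430,0,90,.022)
for i,p in enumerate([(.36,-.16,.30),(.36,-.10,.30)]):
  arm.movep(p,best(p,90));snap('wrist',f'm{i}')
for i,p in enumerate([(.41,-.24,.26),(.46,-.22,.26)]):
  arm.movep(p,down(243));snap('wrist',f'p{i}')
print(arm.current_clock())
cv2.imwrite('pics/z3.png',np.vstack([np.hstack([cv2.resize(cv2.imread(f'pics/{k}{i}.png'),None,fx=.62,fy=.62) for i in(0,1)]) for k in 'mp']))
E
```

```text
pull [ 0.4482 -0.2438  0.053 ]
h0 [ 0.6013 -0.2363  0.053 ]
h1 [ 0.5193 -0.3811  0.053 ]
TL [ 0.7211 -0.2993  0.055 ]
TR [ 0.6335 -0.4552  0.055 ]
BL [ 0.623 -0.243  0.055]
BR [ 0.5345 -0.3989  0.055 ]
p0 [ 0.5154 -0.193   0.058 ]
p1 [ 0.4368 -0.3289  0.058 ]
pick False [ 0.65231454 -0.31370492  0.05893939] 0.6516956892547878 31.921715186617803
held 0.64864234599467 31.35963480861392
place True [4.29770649e-01 1.14665061e-04 2.38601786e-02]
25.6917
```

View pics/z3.png

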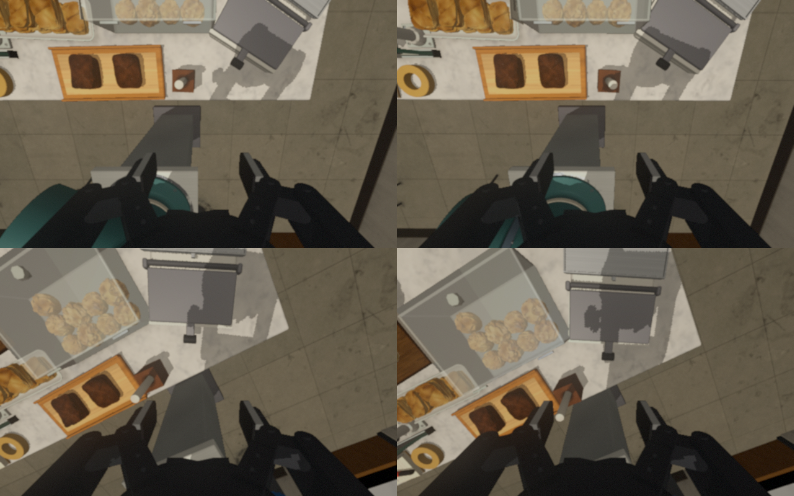

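All brownies are on the board. The marker top shows at m0 (290,135) and m1 (348,135), and the pull at p0 (305,145) and p1 (339,173).

```bash
python3 - <<'E'
from h import *
r={}
for f,(u,v) in(('p0',(305,145)),('p1',(339,173))):
  r[f]=blobs(f,(0,0,0),(180,255,48),(u-18,v-14,u+18,v+14),20);print(f,r[f])
try: print('pull',tri([(f,r[f][0][0]) for f in r]))
except Exception as e: print(e)
c=[]
for f,(u,v) in(('m0',(290,132)),('m1',(348,132)),('p0',(226,230)),('p1',(270,240))):
  print(f,[ (np.round(t[0],1),np.round(t[1],1)) for t in blobs(f,(0,0,120),(180,70,255),(u-14,v-12,u+14,v+14),20)][:2],
   'holder',[ (np.round(t[0],1),np.round(t[1],1)) for t in blobs(f,(0,60,20),(14,255,120),(u-25,v-32,u+25,v+25),20)][:2])
  c.append(cv2.resize(cv2.imread(f'pics/{f}.png')[v-35:v+30,u-32:u+33],(380,290),interpolation=cv2.INTER_CUBIC))
cv2.imwrite('pics/z4.png',np.vstack([np.hstack(c[:2]),np.hstack(c[2:])]))
E
```

```text
p0 []
p1 []
list index out of range
m0 [(array([288.5, 135.5]), array([15., 15.]))] holder [(array([296.5, 129.5]), array([35., 33.]))]
m1 [(array([347.5, 136. ]), array([14., 15.]))] holder [(array([341.3, 129.8]), array([35.6, 36.2]))]
p0 [(array([218.5, 239.5]), array([ 7., 13.]))] holder [(array([233.9, 205.8]), array([21. , 35.6])), (array([243.8, 225.9]), array([ 9.8, 27.8]))]
p1 [] holder [(array([272., 234.]), array([41.6, 45.1]))]
```

View pics/z4.png

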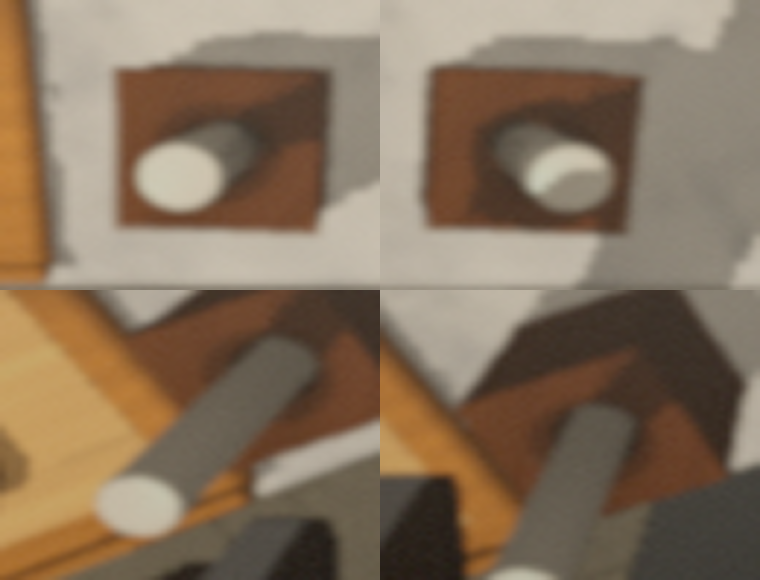

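The marker top is at (288.4,136.7) in m0 and (348.5,136.7) in m1, and the holder-top corners are readable in both.

```bash
python3 - <<'E'
from h import *
print('top',tri([('m0',(288.4,136.7)),('m1',(348.5,136.7))]))
a=[(278,112.7),(314.4,113.1),(312.4,149),(278.2,147.4)];b=[(324.6,112.2),(361,114.5),(358.4,149.2),(324,148.1)]
P=np.array([tri([('m0',u),('m1',v)])[0] for u,v in zip(a,b)]);print('holder',P.round(4),P.mean(0))
print([plane('m0',u,.068).round(4) for u in a],np.mean([plane('m0',u,.068) for u in a],0),np.mean([plane('m1',u,.068) for u in b],0),plane('m0',(288.4,136.7),.15),plane('m1',(348.5,136.7),.15))
r={}
for f,(u,v) in(('p0',(305,145)),('p1',(339,173))):
  g=cv2.cvtColor(cv2.imread(f'pics/{f}.png'),cv2.COLOR_BGR2GRAY)[v-16:v+16,u-20:u+20]
  m=(g<np.percentile(g,1)+18).astype(np.uint8);n,l,s,c=cv2.connectedComponentsWithStats(m);k=1+s[1:,4].argmax()
  print(f,g.min(),s[k],c[k]+[u-20,v-16]);r[f]=c[k]+[u-20,v-16]
print('pull',tri(list(r.items())),[plane(f,x,.06) for f,x in r.items()])
E
```

```text
top (array([ 0.4130833 , -0.12908435,  0.15033367]), [np.float64(0.00022271701505537783), np.float64(0.000222717015055424)])
holder [[ 0.4361 -0.1063  0.0559]
 [ 0.4345 -0.1544  0.0572]
 [ 0.3896 -0.1517  0.0675]
 [ 0.3909 -0.1059  0.0648]] [ 0.4127804  -0.12957587  0.06136632]
[array([ 0.4356, -0.108 ,  0.068 ]), array([ 0.4351, -0.1546,  0.068 ]), array([ 0.3895, -0.1517,  0.068 ]), array([ 0.3916, -0.1063,  0.068 ])] [ 0.41298141 -0.13016124  0.068     ] [ 0.41291715 -0.12907892  0.068     ] [ 0.41283009 -0.12904796  0.15      ] [ 0.41327762 -0.12911654  0.15      ]
p0 48 [ 12  11  19  13 208] [306.05288462 146.42788462]
p1 39 [ 12  11  19  13 207] [340.33333333 174.53623188]
pull (array([ 0.44912672, -0.24387159,  0.05580819]), [np.float64(0.00022278998171869715), np.float64(0.00022278998171870257)]) [array([ 0.44940653, -0.24406647,  0.06      ]), array([ 0.45021011, -0.24419394,  0.06      ])]
```

```bash
cat >> h.py <<'E'
S=np.array([np.cos(np.radians(-29.6)),np.sin(np.radians(-29.6)),0])
PULL=np.array([.4487,-.2438,.0545]);HINGE=PULL+.130*S; HINGE[2]=.053
MOUTH=HINGE-.066*S; RS=down(60.4+180)
def arc(th,dz=-.017): return HINGE+.130*(-S*np.cos(th)+np.array([0,0,np.sin(th)]))+[0,0,dz]
E
python3 - <<'E'
from h import *
p=arc(0);print(p,HINGE,MOUTH)
for t in np.arange(0,1.9,.3): assert arm.solve_ik(arc(t),RS) is not None
arm.move_gripper(1.0);arm.movep(p+[0,0,.12],RS);arm.move_l(p+[0,0,.03],v=.2)
print(arm.move_l(p,v=.05,force_limit=6))
f0=np.array(arm.current_wrist_force())
arm.move_gripper(0,grasp_force=30);print('grip',arm.current_gripper_width(),arm.current_grip_force(),arm.current_position())
for t in np.arange(.12,1.83,.12):
  arm.move_l(arc(t),v=.08);print(round(t,2),(np.array(arm.current_wrist_force())-f0).round(1),round(arm.current_gripper_width(),3))
snap('side','d1');print(arm.current_clock())
E
```

```text
[ 0.4487 -0.2438  0.036 ] [ 0.56173434 -0.30801244  0.053     ] [ 0.50434768 -0.27541228  0.053     ]
False
grip 0.2976758258570462 33.33336532115936 [ 0.44900991 -0.24335381  0.03629833]
0.12 [ 4.3  3.6 -1.6] 0.299
0.24 [ 2.6  5.1 -2. ] 0.299
0.36 [ 2.   4.5 -2.5] 0.3
0.48 [ 1.1  6.2 -1. ] 0.299
0.6 [ 1.4  5.7 -1.3] 0.296
0.72 [ 1.9  5.7 -0.5] 0.294
0.84 [0.6 5.3 0.8] 0.299
0.96 [1.2 5.1 2.6] 0.293
1.08 [-0.7  6.2  1.3] 0.3
1.2 [0.2 5.2 4.3] 0.299
1.32 [0.4 4.  4.9] 0.295
1.44 [1.1 3.4 5.3] 0.298
1.56 [0.  2.5 5.1] 0.296
1.68 [0.4 1.7 5.4] 0.3
1.8 [0.4 0.7 7.1] 0.296
33.5917
```

```bash
python3 -c "
import cv2;i=cv2.imread('pics/d1.png')[150:380,200:440];cv2.imwrite('pics/z5.png',cv2.resize(i,None,fx=2.5,fy=2.5))"
```

```text
(no output)
```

View pics/z5.png

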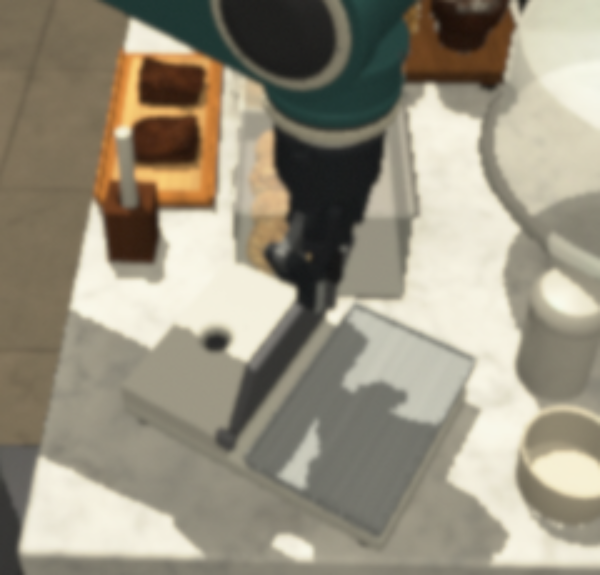

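The display is up and the recess shows at about (286,286) in the full side image. I'll release and measure the recess from two wrist places.

```bash
python3 - <<'E'
from h import *
arm.move_gripper(.7);p=arc(1.8);arm.move_l(p+[0,0,.10],v=.2)
print(plane('d1',(286,286.4),.045))
r={}
for i,q in enumerate([(.42,-.23,.26),(.46,-.27,.24)]):
  arm.movep(q,RS);f=f'k{i}';snap('wrist',f)
  u,v=map(int,proj(f,[*MOUTH[:2],.045]));print((u,v))
  g=cv2.cvtColor(cv2.imread(f'pics/{f}.png'),cv2.COLOR_BGR2GRAY)[v-25:v+25,u-25:u+25]
  cv2.imwrite(f'pics/kc{i}.png',cv2.resize(g,(400,400),interpolation=cv2.INTER_CUBIC))
  np.save(f'pics/kc{i}.npy',[u,v])
print(arm.current_clock())
cv2.imwrite('pics/z6.png',np.hstack([cv2.imread(f'pics/kc{i}.png') for i in(0,1)]))
E
```

```text
[ 0.50513922 -0.28166294  0.045     ]
(316, 95)
(303, 143)
35.9083
```

View pics/z6.png

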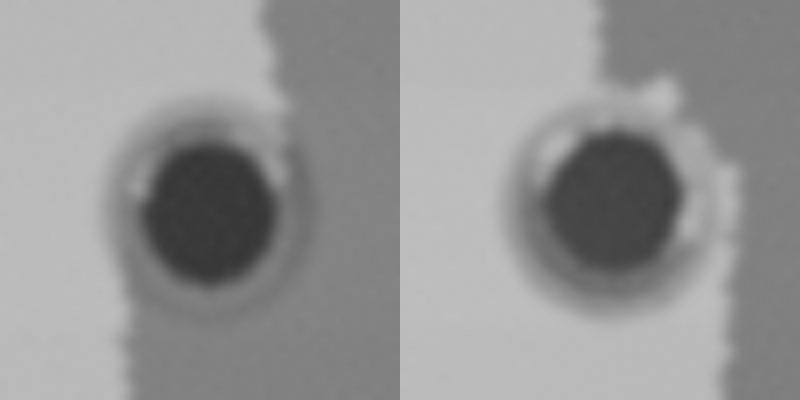

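```bash
python3 - <<'E'
from h import *
u=[('k0',(317.25,96.25)),('k1',(304.9,143.6))]
print(tri(u),[plane(*x,.045) for x in u])
M=np.mean([plane(*x,.045) for x in u],0)
np.save('pics/mouth.npy',M)
h=np.array([.4130,-.1293,.106])
arm.move_gripper(.6);arm.movep(h+[0,0,.12],RS);arm.move_l(h+[0,0,.05],v=.2)
print(arm.move_l(h,v=.08,force_limit=6))
arm.move_gripper(0,grasp_force=60);print('grip',arm.current_gripper_width(),arm.current_grip_force(),arm.current_position())
arm.move_l(h+[0,0,.10],v=.12)
t=np.array([M[0],M[1],.106+.10]);arm.move_l(t,v=.2)
snap('wrist','q0');snap('side','q1');print(arm.current_gripper_width(),arm.current_clock())
a=cv2.imread('pics/q0.png')[100:400,200:440];b=cv2.imread('pics/q1.png')[150:375,200:380]
cv2.imwrite('pics/z7.png',np.hstack([cv2.resize(a,(400,500)),cv2.resize(b,(400,500))]))
E
```

```text
(array([ 0.50379852, -0.27604205,  0.03953077]), [np.float64(0.00018494229776848354), np.float64(0.00018494229776825862)]) [array([ 0.50370001, -0.27580551,  0.045     ]), array([ 0.50408381, -0.27671187,  0.045     ])]
False
grip 0.15472687218748396 58.37573826313019 [ 0.41325661 -0.12935266  0.10647524]
0.1557193948248021 40.6083
```

View pics/z7.png

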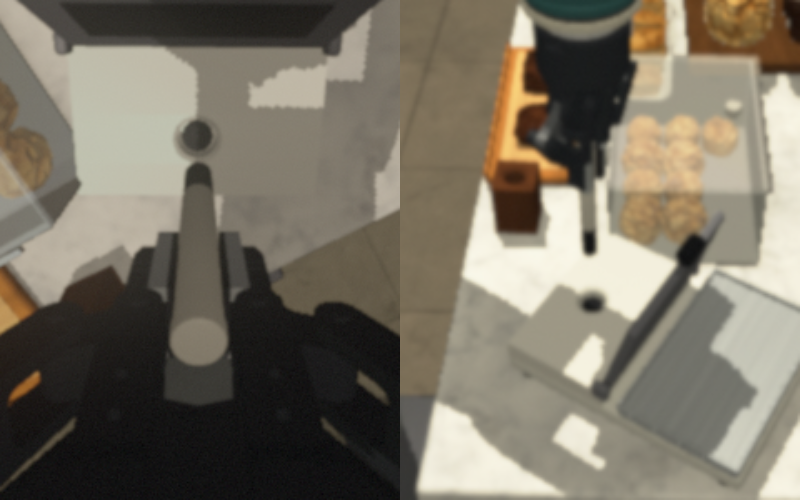

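The marker hangs vertical over the recess, so I'll press and then return it.

```bash
python3 - <<'E'
from h import *
M=np.load('pics/mouth.npy')
arm.move_l((M[0],M[1],.142),v=.1);f0=np.array(arm.current_wrist_force())
for z in (.1315,.1275,.1245,.1225,.1205,.119):
  hit=arm.move_l((M[0],M[1],z),v=.02,force_limit=15)
  f=np.array(arm.current_wrist_force())-f0;print(z,hit,arm.current_position()[2],f.round(1))
  if hit or f[2]>12: break
arm.hold(.4);print((np.array(arm.current_wrist_force())-f0).round(1),arm.current_gripper_width())
arm.move_l((M[0],M[1],.206),v=.1)
snap('wrist','q2');print(arm.current_gripper_width(),arm.current_clock())
E
```

```text
0.1315 False 0.1315087040006548 [ 1.1 -0.1 -1.9]
0.1275 False 0.1274118295025083 [ 0.4  0.8 -1.5]
0.1245 False 0.12454065081843167 [1.1 1.5 1.6]
0.1225 False 0.12261488520368112 [0.6 0.9 2.1]
0.1205 False 0.12205918273794678 [-0.7  0.8 13.8]
[-0.8  1.2 12.8] 0.15885041913374
0.16182065211221716 44.6833
```

The button bottomed out: a hard stop with 13 N held on the marker. Returning the marker.

```bash
python3 - <<'E'
from h import *
h=np.array([.4132,-.1293,.106])
arm.move_l(h+[0,0,.10],v=.2);arm.move_l(h+[0,0,.055],v=.1)
f0=np.array(arm.current_wrist_force())
print(arm.move_l(h+[0,0,.002],v=.05,force_limit=8),arm.current_position(),(np.array(arm.current_wrist_force())-f0).round(1))
arm.move_gripper(.4);arm.hold(.2);arm.move_l(h+[0,0,.12],v=.2)
p=arc(1.85)
arm.move_gripper(.8);arm.movep(p+[0,0,.10],RS);arm.move_l(p+[0,0,.03],v=.2)
snap('wrist','r0');snap('side','r1');print(arm.current_clock())
a=cv2.imread('pics/r0.png')[100:400,170:470];b=cv2.imread('pics/r1.png')[150:375,200:380]
cv2.imwrite('pics/z8.png',np.hstack([cv2.resize(a,(400,400)),cv2.resize(b,(320,400))]))
E
```

```text
False [ 0.41335359 -0.12936335  0.10834225] [1.  0.1 0.5]
50.85
```

View pics/z8.png

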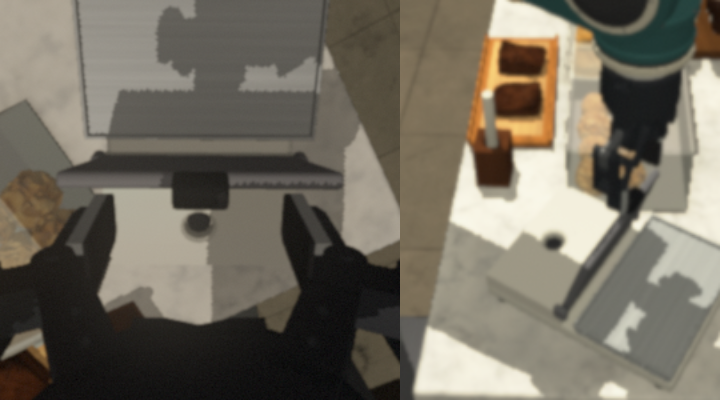

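The marker is back in its holder and the pull is centred between the fingers. Folding now.

```bash
python3 - <<'E'
from h import *
p=arc(1.83);print(arm.move_l(p,v=.06,force_limit=8))
arm.move_gripper(0,grasp_force=30);f0=np.array(arm.current_wrist_force());print('grip',arm.current_gripper_width())
for t in np.arange(1.74,-.01,-.1): arm.move_l(arc(max(t,0)),v=.08);print(round(t,2),(np.array(arm.current_wrist_force())-f0).round(1),end=' ')
print(arm.current_gripper_width())
arm.move_gripper(.8);p=np.array(arm.current_position());arm.move_l(p+[0,0,.15],v=.2)
q=(.45,-.2,.36);arm.movep(q,RS);snap('wrist','e0')
q=(.40,-.02,.36);arm.movep(q,best(q,90));snap('wrist','e2')
q=(.287,-.45,.30);arm.movep(q,best(q,60));snap('side','e1');print(arm.current_clock())
a=[cv2.resize(cv2.imread(f'pics/e{i}.png'),(400,250)) for i in(0,2)]
b=cv2.imread('pics/e1.png')[150:375,200:400]
cv2.imwrite('pics/z9.png',np.hstack([np.vstack(a),cv2.resize(b,(400,500))[:500]]))
E
```

```text
False
grip 0.29775069207418914
1.74 [ 4.  -1.6 -0.3] 1.64 [ 3.7 -2.4  2.2] 1.54 [ 3.2 -1.4  3.9] 1.44 [ 2.8 -0.4  3.7] 1.34 [1.9 0.2 3.6] 1.24 [1.6 0.4 3.9] 1.14 [0.8 1.4 4.8] 1.04 [0.7 2.9 4.3] 0.94 [0.7 2.5 4. ] 0.84 [-0.1  4.   2. ] 0.74 [-0.5  5.3  2.2] 0.64 [ 1.7  6.6 -0.3] 0.54 [ 2.9  8.6 -1.5] 0.44 [ 2.5  8.7 -0.3] 0.34 [ 2.9  7.9 -1.4] 0.24 [ 4.   8.2 -2. ] 0.14 [ 3.9  9.  -1.9] 0.04 [ 3.8  8.8 -3.6] 0.2954781572372331
62.1667
```

View pics/z9.png

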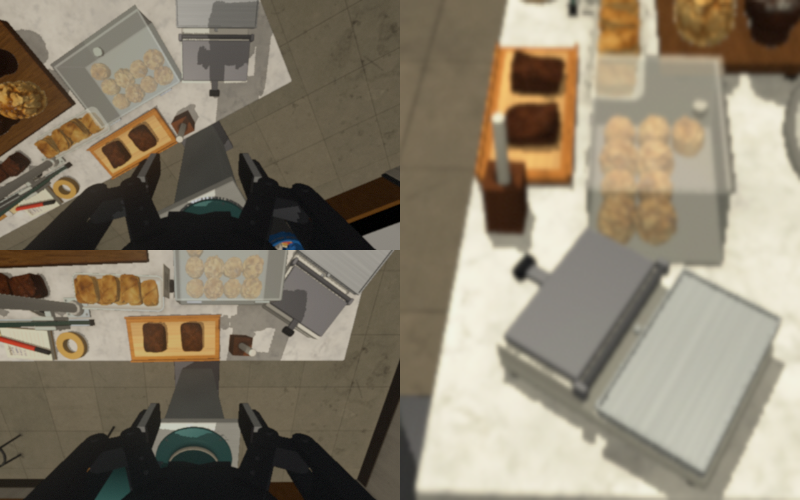

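The display is folded, both brownies lie flat on the board, and the marker stands in its holder. The tape is where it was.

```bash
python3 -c "
from h import *
print(arm.finish_job())"
```

```text
the job is handed in; nothing more can be done
None
```

I handed the job in at about 62 s on the robot's clock: both brownies are on the board, the zero button was pressed with the marker, the marker is back in its holder and the display is folded; the final pictures agree, though no verdict came back and I did not check the price card.

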